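# Shift a microtome blade holder, then hold the trim lever at three clicks

## Robot

A 7-joint arm with a two-finger parallel gripper is mounted at the origin on the work surface. World frame = base frame: x ahead of the robot, y to its left, z up, the work surface at z = 0. Lengths are in mm, angles in rad, forces in N, time in s.
With the tool pointing down it reaches from about 350 to 900 mm from the base axis. Payload 8.1 kg.
Tool frame: the origin (TCP) lies on the front face of the gripper's body, between the roots of the fingers; the fingertips stand 66 mm ahead of it and the grasp point (between the pads) lies 47 mm ahead of it; z points along the fingers, x is the direction in which the jaws open and shut, and the axes are right-handed (so a half turn about z gives the same grasp; the last joint's range is limited). The gripper opens to 92 mm and grips with 3 to 60 N. Pads are 19 mm wide; open, the fingers measure 130 mm over their backs; the gripper's body (75 mm by 190 mm) begins 47 mm behind the grasp point.
Start: joints at [-1.214, 0.434, 0.025, 1.573, -0.012, 1.134, -0.075], TCP at [277.382, 560.087, 292.242] pointing down, gripper open.
Joint ranges: [-2.62, 2.62], [-0.44, 2.09], [-1.27, 1.32], [0.08, 2.57], [-1.32, 4.46], [0.12, 2], [-2.74, 2.74]. Speed limits (rad/s): [2.22, 2.22, 3.01, 3.01, 3.14, 3.14, 3.14].

## Interface

Orientations are given as a unit quaternion [w, x, y, z].
In Python, from workcell import readout, cams, r, spotter gives the robot as it stands. The module is installed in compiled form; this text tells all that it offers.
- The arm moves only by the tool servo_tool, never from a script. Its argument "increments" is a list of rows, each an object of numbers: "x", "y", "z": the shift along the tool's x, y, z in units of 200 mm (1.0 is 200 mm); "roll": the turn about the tool's z in units of 60 degrees (1.0 is 60 degrees); "jaw": the finger opening in mm, from 0 to 91.8. A call has 1 to 8 rows; each row shifts and turns the pose as measured when the row begins, along the tool's axes as they then stand; what a row does not reach is not made up. A row lasts 1/8 s, in which the tool goes at most 62.5 mm and 10.7 degrees, less where a joint would pass 70% of its speed; a pose out of reach is approached as far as the arm can. A call with a number of a shift or a turn outside -1 to 1 is refused whole. A call with a gripper value outside its range is refused whole. The fingers move at their own pace and stop on an object; "newtons" is the grip in N (left out, the last holds). Time passes only in rows, so rows that do not move let the fingers close. It gives the time, the measured TCP pose, the force and the opening at its end, in the units of the state.
- readout.observe(): the state, without advancing time (a new reading comes with each control period).
- cams.camera(name): name is "scene" or "top" or "wrist"; returns a dict with "pixels" (400x640x3 uint8, red, green, blue), "mtx" (3x3 intrinsics, pixels), "R" (3x3) and "t" (3): a world point X has camera coordinates R X + t. Camera axes: x right, y down, z forward; pixel columns grow to the right and rows downward; lengths in mm; the calibration is good to about 2 mm. The wrist camera is an equidistant fisheye: a pixel r from the principal point sees the ray r / f radians off the axis. A picture is of the moment at which its call begins. There is no depth.
- r.hand_in(): hands the job in, once; it reports no verdict.
Trained networks look in a picture, given as the dict that the camera call returned (one of the last four; its "shot" number tells which), for a name from the list of things; names that differ only in an ending like _2 or _b are one class to them, and where a whole thing is asked for, a point or a joint stands for the part that bears it (a point fixed in the world has none). Each returns a list of dicts, best first, with "confidence" (0 to 1); they miss things now and then, are a little off and sometimes report something else, mostly with a low value. They report only what shows in the picture. A call takes as long as a camera call.
- spotter.outline_of(picture, label): "region" (400x640 bool, what is visible of it) and "location" ([column, row] in pixels, amid what is visible of it).
The state is a dict: "time_s": time; "joint_pos": joint angles; "joint_vel": joint speeds; "joint_torque": joint torques, N m; "eef_pos": TCP position; "orientation": TCP orientation; "ft_force": force on the tool from outside, world axes, zero at the start; "ft_torque": the same for the moment, N m; "finger_gap": finger opening in mm.
Only numpy, scipy, OpenCV 4.12 (cv2) and the standard library are available. Lean on these libraries where they do the work, as an engineer would, in place of code of your own. Each camera call takes 0.05 s, during which the arm holds its last target. There are 200 camera calls.

## Task

Get the rotary microtome ready to trim its wax block: by its upright finger grip, slide the blade holder sideways until its pointer line stands at the last of the three marks, the one farthest from the robot (not at the end stop), then press the trim lever on the side of the housing down by exactly three clicks, never as far as the fourth. The lever springs back when let go, so the program finishes while still holding it steadily down at the third click. Keep off the wax block and the blade, and leave the other things on the bench where they are.

Things in the scene. Friction and masses are not known exactly. Their poses are not given: they have to be found in the camera images.
- microtome: Cream rotary microtome, fixed; near flank faces the robot. Origin on the bench under the middle of the housing's front; y to the machine's rear, x across it away from the robot (yaw within 0.2 rad of the world's), z up. In mm: housing x -125..125, y 0..250, top 250, tray rim 264; base y -230..250, 45 high. Coarse wheel (76 across) on the near flank at y 195, z 105; handwheel on the far flank.
- blade_holder (a joint): Place of the blade holder on its sideways slide, m: 0 at the end stop nearest the robot, growing along the microtome's +x to 0.060 at the far end stop. The pointer meets the three marks at 0.010, 0.030 and 0.050. It starts between 0.004 and 0.036 and stays where it is left (friction about 3 N).
- holder_grip: Upright black finger grip at the robot's end of the blade holder's deck: 14 mm along the microtome's x (pinch it across this), 24 along y, 44 tall. Origin at its centre, 107 mm above the bench, deck 22 mm lower. Axes as the microtome's. The deck is 120 mm long; the blade seat, 125 mm high, begins 30 mm behind the grip's rear face (+y).
- pointer (a point): Pointer line of the blade holder: a 2 mm white line on the front edge of its dark deck, at the middle of the deck's length, 85 mm above the bench.
- mark_far (a point): The last mark, farthest from the robot, of three 2 mm wide black lines 20 mm apart on the bright index strip fixed in front of the deck; point at the mark's middle, 66 mm above the bench. The holder is right when the pointer has the same position as this mark along the microtome's x.
- trim_lever (a joint): Trim lever angle, rad: 0 raised at rest, growing as it is pressed down; end stop 0.84. A spring pawl inside clicks over teeth: notches at 0.16, 0.32, 0.48 (third click), 0.64, 0.80, crests half way between (0.08, 0.24, ...). A return spring always takes it back to 0 when let go. Pressing the bar takes about 2 to 6 N, rising before each crest and dropping past it.
- trim_handle: Trim lever's arm and black handle bar, on the near flank. Origin in the bar: 14 mm thick, along the microtome's x from 27 mm robot-side of the origin to the arm 45 mm housing-side (flank at 60 mm). Free from above. At rest 224 mm above the bench, on an 80 mm radius from the axis, 0.30 rad above level on its front (-y) side; goes nearly straight down, to 186 mm at the third click. Turns with the lever.
- lever_axis (a point): Point on the trim lever's axis of turning (which runs along the microtome's x), level with the middle of the handle bar, 200 mm above the bench.
- specimen: Wax block (30 x 24 mm face) in a cassette in the steel specimen clamp, projecting from the housing front, locked above the blade. Origin at the centre of the block's front face, 188 mm above the bench. Not to be touched.
- blade: Microtome blade, 80 mm long, in its steel pressure plate on top of the blade seat, edge along the microtome's x. Origin at the middle of the edge, 152 mm above the bench; it moves with the blade holder. Not to be touched.
- slide_box: Green slide box, 87 x 177 x 36 mm. Bystander.
- tube_rack: White foam rack, 140 x 200 x 45 mm, with blue-capped tubes up to 119 mm high. Bystander.
- wash_bottle: White bottle, 60 mm across, 170 mm high. Bystander.
- petri_stack: Stack of five dishes, 90 mm across, 75 mm high. Bystander.
- forceps: Steel forceps, 124 mm long, 8 mm high, lying beside the microtome on the robot's side. Bystander.
- brush: Small brush with wooden handle, 167 mm long, 10 mm thick, lying beside the microtome on the robot's side. Bystander.
- blade_pack: Grey blade dispenser, 85 x 26 x 12 mm, lying in front of the microtome's base. Bystander.
- cassettes: Three wax-block cassettes in a stack, 28 x 40 x 27 mm, in the tray on top of the housing. Bystander.

How it is judged (in metres and radians):
On the way, in this order (a step that is already met when the one before it is completed fails the run):
1. the blade holder's pointer stands at the far mark, within 4 mm, with the trim lever still up (value of joint blade_holder between 0.046 and 0.054 m and value of joint trim_lever below 0.08 rad), for 0.3 s.
2. the trim lever is held by the fingers at the third click (value of joint trim_lever between 0.42 and 0.54 rad and contact force between the fingers and trim_handle above 1 N), for 0.5 s.
At the end, for the whole second after the job is handed in: Blade holder within 4 mm of the far mark; trim lever within 0.06 rad of the third click (0.42 to 0.54 rad), never having gone over 0.58 rad, still, held there by the fingers with more than 1 N on the lever (all of step 2 and value of joint blade_holder between 0.046 and 0.054 m and velocity of joint trim_lever between -0.1 and 0.1 rad/s); the arm keeps its last pose, push and grip.
It fails at once if the trim lever is pressed over the crest towards the fourth click (value of joint trim_lever above 0.58 rad).
It fails at once if the robot touches the wax block or the blade (contact force between any of the arm, the fingers and specimen above 1 N or contact force between any of the arm, the fingers and blade above 1 N).
It fails at once if a bystander is shifted by more than 20 mm (distance of any of slide_box, tube_rack, wash_bottle, petri_stack, forceps, brush, blade_pack, cassettes from where it was at the start of the episode above 0.02 m).
It also fails if it takes over 58 s, if anything falls off the work surface, if the arm or the gripper's body presses on something with over 40 N, if the wrist force passes 120 N, or if a joint passes its speed limit or range.

## Working session

There is one attempt and no reset: what is moved stays moved. The work goes in short steps, Python scripts to look and compute and a tool call to move; the robot and the scene stay as the last step left them, time stands still between calls to the robot, and variables do not carry over. Pictures are saved under pics/ and viewed, about 8 in all and at most 12, crops included, and the job is handed in when it is done.

Besides the shell and the picture viewer there is one more tool, called after "Call:" in YAML: its name, and indented under it one key for each argument. servo_tool: Moves the arm, as the interface text tells. Its arguments: {"type":"object","properties":{"increments":{"type":"array","items":{"type":"object","properties":{"x":{"type":"number"},"y":{"type":"number"},"z":{"type":"number"},"roll":{"type":"number"},"jaw":{"type":"number"}}}},"newtons":{"type":"number"}},"required":["increments"]}

```bash
mkdir -p pics
cat > h.py <<'E'
import numpy as np, cv2
from workcell import readout, cams, r, spotter
def save(p,n): cv2.imwrite('pics/'+n, cv2.cvtColor(p,cv2.COLOR_RGB2BGR))
def ray(c,uv,fish=False):
    K=c['mtx'];R=np.array(c['R']);t=np.array(c['t'])
    x=(uv[0]-K[0][2])/K[0][0];y=(uv[1]-K[1][2])/K[1][1]
    if fish:
        a=np.hypot(x,y);s=np.sin(a)/max(a,1e-9);d=np.array([x*s,y*s,np.cos(a)])
    else: d=np.array([x,y,1.])
    return -R.T@t, R.T@d
def atz(c,uv,z,fish=False):
    o,d=ray(c,uv,fish); return o+d*(z-o[2])/d[2]
def proj(c,X,fish=False):
    K=c['mtx'];p=np.array(c['R'])@np.array(X)+np.array(c['t'])
    if fish:
        a=np.arctan2(np.hypot(p[0],p[1]),p[2]);n=np.hypot(p[0],p[1]);q=p[:2]/n*a
    else: q=p[:2]/p[2]
    return np.array([K[0][0]*q[0]+K[0][2],K[1][1]*q[1]+K[1][2]])
E
python3 - <<'E'
from h import *
print(readout.observe())
for n in ['scene','top']:
    c=cams.camera(n); save(c['pixels'],n+'1.png'); print(n,(-np.array(c['R']).T@c['t']).round())
    for l in ['microtome','holder_grip','pointer','trim_handle','specimen','blade','cassettes']:
        for z,o in [({'microtome':250,'holder_grip':115,'pointer':85,'trim_handle':224,'specimen':188,'blade':152,'cassettes':275}[l],o) for o in spotter.outline_of(c,l)[:1]]:
            print(l,round(o['confidence'],2),np.round(o['location']),atz(c,o['location'],z).round(),o['region'].sum())
E
```

```text
{'time_s': 0.0, 'joint_pos': array([-1.21357541,  0.43519697,  0.0250034 ,  1.57407544, -0.01161473,
        1.13398506, -0.07510021]), 'joint_vel': array([ 0.00142863,  0.00068607,  0.00210317,  0.00014565, -0.00131498,
       -0.00168033,  0.00055223]), 'joint_torque': array([-7.13334953e-05, -6.67830133e+01,  9.84874740e-01, -3.14446700e+01,
       -6.05545985e-02,  4.28261643e-02,  1.53327533e-04]), 'eef_pos': array([277.24547227, 559.70184278, 291.46977358]), 'orientation': array([ 4.57399368e-04,  8.49670427e-01,  5.27313558e-01, -6.06607448e-04]), 'ft_force': array([-0.118036  , -0.68995166, -0.02966459]), 'ft_torque': array([-0.02060843, -0.00529662,  0.00928017]), 'finger_gap': 91.93112681656568}
scene [1366. -181. 1006.]
microtome 0.82 [354. 249.] [774.  -1. 250.] 18735
holder_grip 0.65 [283. 240.] [ 603. -157.  115.] 109
pointer 0.96 [302. 253.] [ 635. -108.   85.] 1787
trim_handle 0.51 [333. 169.] [447.  11. 224.] 91
specimen 0.75 [328. 223.] [626. -34. 188.] 456
blade 0.68 [317. 239.] [647. -68. 152.] 182
cassettes 0.49 [387. 197.] [640. 114. 275.] 249
top [ 267.  -27. 1640.]
microtome 0.82 [299. 176.] [595.  36. 250.] 12132
pointer 0.57 [344. 178.] [ 631. -114.   85.] 1095
trim_handle 0.56 [304. 218.] [468.  16. 224.] 129
specimen 0.49 [322. 166.] [645. -36. 188.] 239
blade 0.43 [333. 177.] [620. -76. 152.] 55
cassettes 0.64 [273. 163.] [630. 114. 275.] 118
```

Run:
```python
import cv2
a=cv2.imread('pics/scene1.png');b=cv2.imread('pics/top1.png')
print(a.shape)
A=cv2.resize(a[130:330,220:460],(720,600),interpolation=cv2.INTER_CUBIC)
B=cv2.resize(b[110:270,220:420],(750,600),interpolation=cv2.INTER_CUBIC)
cv2.imwrite('pics/sc.png',A);cv2.imwrite('pics/tc.png',B)
```

```text
(400, 640, 3)
```

View pics/sc.png

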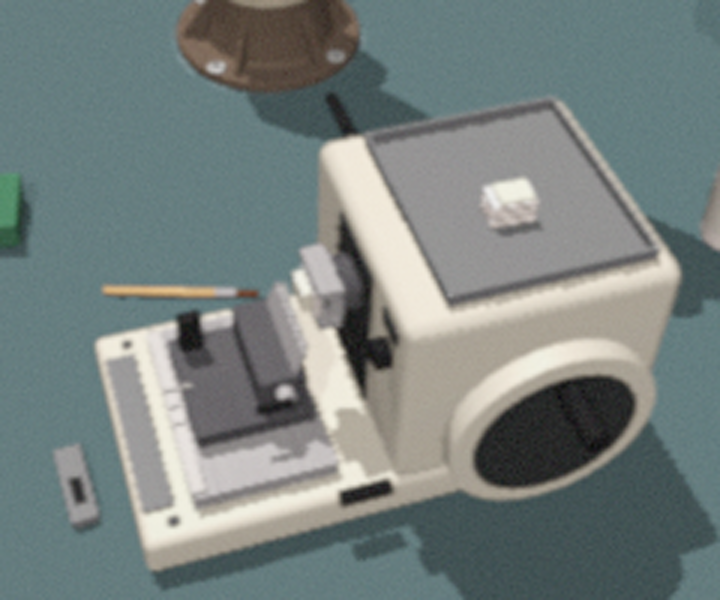

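View pics/tc.png

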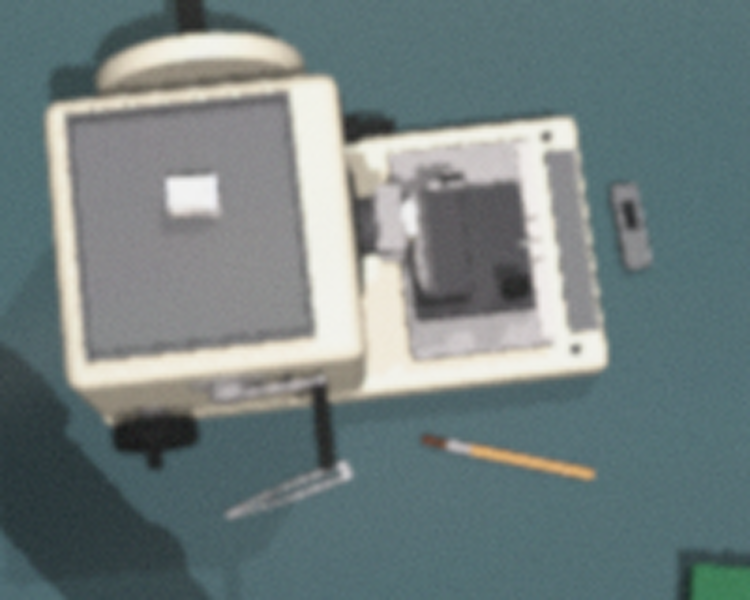

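The top view (crop ×3.75, offset 220,110) shows the grip at crop (513,280) and the lever bar from (318,382) to (328,468). The base's front corners are at (577,120) and (605,365). The forceps lie below the bar and the brush beside the base.

```bash
cat >> h.py <<'E'
def to_tool(X,s=None):
    from scipy.spatial.transform import Rotation as Ro
    s=s or readout.observe();q=s['orientation'];M=Ro.from_quat([q[1],q[2],q[3],q[0]]).as_matrix()
    return M.T@(np.array(X)-s['eef_pos'])/200, np.degrees(np.arctan2(M[1,0],M[0,0]))
E
python3 - <<'E'
from h import *
c=cams.camera('top')
f=lambda u,v,z:atz(c,(220+u/3.75,110+v/3.75),z)
A=f(577,120,45);B=f(607,367,45);d=A-B;print('base',A.round(),B.round(),np.linalg.norm(d),'yaw',np.degrees(np.arctan2(d[1],d[0])))
H=[f(48,103,250),f(335,78,250),f(362,385,250),f(70,385,250)];print(np.round(H))
print('grip',f(513,278,129),'tip',f(328,466,224),'arm',f(318,385,224))
g=f(513,278,129)
for X in ([g[0],g[1],400],):print(to_tool(X))
E
```

```text
base [ 778. -224.   45.] [ 535. -253.   45.] 243.7931937556042 yaw 6.610333744005112
[[716. 247. 250.]
 [744.   6. 250.]
 [482. -22. 250.]
 [477. 216. 250.]]
grip [ 600.86990332 -155.96959243  129.        ] tip [417.37502952   4.59206161 224.        ] arm [484.98083671  14.59127139 224.        ]
(array([-2.49071664,  3.03842055, -0.53889398]), np.float64(63.65594678680404))
```

Call:
servo_tool:
  increments:
    - {"z":-0.2,"roll":0.16}
    - {"z":-0.2,"roll":0.16}
    - {"z":-0.15,"roll":0.16}
    - {"roll":0.16}
    - {"roll":0.16}
    - {"roll":0.15}

```text
invalid input at $.increments[0]: expected keys x, y, z, roll, jaw
```

Run:
```python
from h import *
print(to_tool([600,-160,400]))
```

```text
(array([-2.51070594,  3.04346542, -0.5388957 ]), np.float64(63.65594678680404))
```

Call:
servo_tool:
  increments:
    - {"x":0,"y":0,"z":-0.25,"roll":0.16,"jaw":60}
    - {"x":0,"y":0,"z":-0.2,"roll":0.16,"jaw":60}
    - {"x":0,"y":0,"z":-0.1,"roll":0.16,"jaw":60}
    - {"x":0,"y":0,"z":0,"roll":0.16,"jaw":60}
    - {"x":0,"y":0,"z":0,"roll":0.16,"jaw":60}
    - {"x":0,"y":0,"z":0,"roll":0.16,"jaw":60}

```text
time_s: 1.6
eef_pos: [277.4, 559.8, 406.1]
orientation: [-0.0, 0.999, 0.037, -0.0]
ft_force: [0.7, -0.5, 0.5]
finger_gap: 60.0
```

Run:
```python
from h import *
print(to_tool([600,-160,400]),readout.observe())
```

```text
(array([1.34085902, 3.70916891, 0.02796049]), np.float64(4.263382123939068)) {'time_s': 1.6, 'joint_pos': array([-1.36410282,  0.37080937,  0.24905271,  1.40486108, -0.09179126,
        1.37696378, -1.03923256]), 'joint_vel': array([-1.82709657e-01,  6.87056032e-03,  2.69934747e-01,  2.03196679e-02,
       -9.87246539e-02, -6.31746303e-04, -1.28496278e+00]), 'joint_torque': array([ 1.49076529e+00, -6.35999608e+01,  2.71374866e+00, -3.42677557e+01,
        1.51182865e-01, -4.22409014e-02,  2.71188453e+00]), 'eef_pos': array([277.42415858, 559.84206279, 406.08116447]), 'orientation': array([-2.41678555e-04,  9.99307919e-01,  3.71963879e-02, -2.29325058e-04]), 'ft_force': array([ 0.68307321, -0.46300104,  0.49929984]), 'ft_torque': array([-0.09009057,  0.05350239,  0.00605248]), 'finger_gap': 59.98053977244223}
```

Call:
servo_tool:
  increments:
    - {"x":0.09,"y":0.25,"z":0,"roll":-0.04,"jaw":60}
    - {"x":0.09,"y":0.25,"z":0,"roll":0,"jaw":60}
    - {"x":0.09,"y":0.25,"z":0,"roll":0,"jaw":60}
    - {"x":0.09,"y":0.25,"z":0,"roll":0,"jaw":60}
    - {"x":0.09,"y":0.25,"z":0,"roll":0,"jaw":60}
    - {"x":0.09,"y":0.25,"z":0,"roll":0,"jaw":60}
    - {"x":0.09,"y":0.25,"z":0,"roll":0,"jaw":60}
    - {"x":0.09,"y":0.25,"z":0,"roll":0,"jaw":60}

```text
time_s: 2.6
eef_pos: [467.4, 171.0, 405.4]
orientation: [-0.002, 0.998, 0.062, 0.0]
ft_force: [1.2, -0.1, 0.1]
finger_gap: 59.7
```

Run:
```python
from h import *
print(to_tool([600,-160,350]),readout.observe()['eef_pos'])
```

```text
(array([0.4541407 , 1.72471836, 0.27201201]), np.float64(7.055630703512415)) [467.44734215 170.98978023 405.41721377]
```

Call:
servo_tool:
  increments:
    - {"x":0.07,"y":0.25,"z":0,"roll":0,"jaw":60}
    - {"x":0.07,"y":0.25,"z":0,"roll":0,"jaw":60}
    - {"x":0.07,"y":0.25,"z":0,"roll":0,"jaw":60}
    - {"x":0.07,"y":0.25,"z":0,"roll":0,"jaw":60}
    - {"x":0.07,"y":0.25,"z":0.05,"roll":0,"jaw":60}
    - {"x":0.07,"y":0.25,"z":0.1,"roll":0,"jaw":60}
    - {"x":0.04,"y":0.22,"z":0.1,"roll":0,"jaw":60}
    - {"x":0,"y":0,"z":0,"roll":0,"jaw":60}

```text
time_s: 3.6
eef_pos: [605.3, -174.1, 354.2]
orientation: [-0.002, 0.998, 0.06, 0.003]
ft_force: [0.1, 0.0, -0.2]
finger_gap: 59.6
```

Run:
```python
from h import *
print(to_tool([600,-160,350]),readout.observe()['eef_pos'])
c=cams.camera('wrist'); save(c['pixels'],'w1.png')
print((-np.array(c['R']).T@c['t']).round(),np.round(c['mtx'],1).tolist())
for l,z in [('holder_grip',122),('pointer',85),('specimen',188),('blade',152),('trim_handle',224)]:
    for o in spotter.outline_of(c,l)[:2]: print(l,round(o['confidence'],2),np.round(o['location'],1),atz(c,o['location'],z,True).round(1))
```

```text
(array([-0.01775011, -0.07307572,  0.0212443 ]), np.float64(6.892407558818722)) [ 605.25502013 -174.09804326  354.22940374]
[ 596. -100.  448.] [[309.7, 0.0, 318.9], [0.0, 309.7, 201.1], [0.0, 0.0, 1.0]]
holder_grip 0.75 [311.8 165.6] [ 596.1 -152.5  122. ]
pointer 0.72 [351.7 129.9] [ 637.3 -110.5   85. ]
specimen 0.91 [374.8  46.3] [635.8 -33.4 188. ]
trim_handle 0.73 [124.9 243.7] [ 434.  -223.4  224. ]
```

View pics/w1.png

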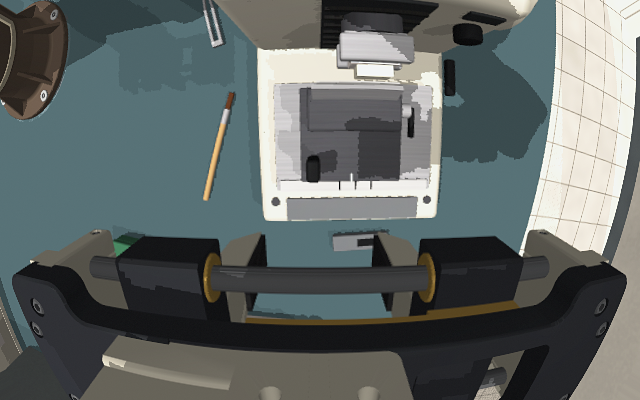

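The wrist image shows the grip at about (313,167), the white pointer line at about (352,178) and the marks near (340/356/371, 185). I'll zoom in for accuracy.

Run:
```python
import cv2
a=cv2.imread('pics/w1.png')
cv2.imwrite('pics/w1z.png',cv2.resize(a[145:205,295:395],(800,480),interpolation=cv2.INTER_NEAREST))
```

```text
(no output)
```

View pics/w1z.png

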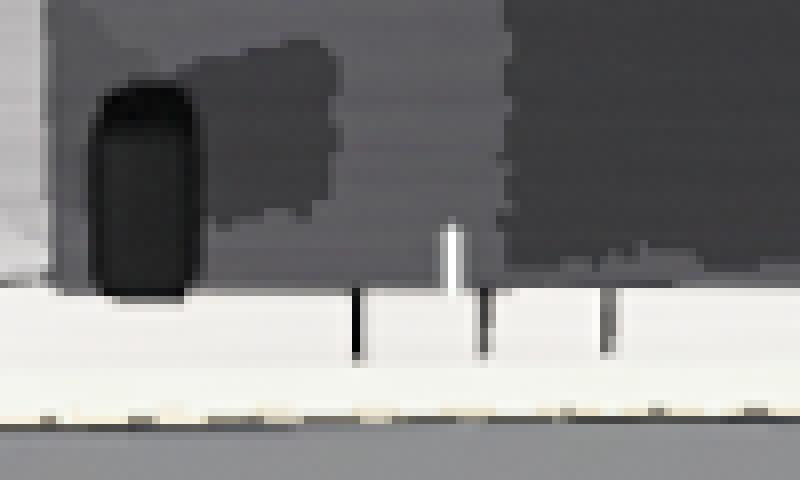

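```bash
cat > m.py <<'E'
from h import *
def local(c,yaw,pts):
    ex=np.array([np.cos(yaw),np.sin(yaw),0])
    for n,uv,z in pts:
        X=atz(c,uv,z,True); print(n,X.round(1),'along x',round(X@ex,1))
E
python3 - <<'E'
from m import *
c=cams.camera('wrist')
A=atz(c,(339.6,185.4),66,True);B=atz(c,(370.9,185.4),66,True);print(np.linalg.norm(B-A))
P=atz(c,(275,201.5),45,True);Q=atz(c,(427,199.5),45,True);print('feet',P,Q,np.degrees(np.arctan2(*(Q-P)[[1,0]])))
yaw=np.radians(6.5)
local(c,yaw,[('m1',(339.6,185.4),66),('m2',(355.5,185.4),66),('m3',(370.9,185.4),66),('ptr',(351.5,179),85),('grip',(313.4,171.8),129)])
g=atz(c,(313.4,171.8),129,True);ey=np.array([-np.sin(yaw),np.cos(yaw),0])
T=g-6*ey;T[2]=168;print(T,to_tool(T))
E
```

```text
40.43859189262533
feet [ 554.68075661 -213.9382774    45.        ] [ 765.85183622 -184.00289486   45.        ] 8.068427393605699
m1 [ 636.6 -176.1   66. ] along x 612.6
m2 [ 656.8 -173.5   66. ] along x 633.0
m3 [ 676.7 -170.8   66. ] along x 653.0
ptr [ 647.8 -162.4   85. ] along x 625.2
grip [ 600.4 -151.9  129. ] along x 579.4
[ 601.12546291 -157.82622648  168.        ] (array([-0.02874775, -0.05188597,  0.9433766 ]), np.float64(7.343809213853419))
```

Call:
servo_tool:
  increments:
    - {"x":-0.03,"y":-0.05,"z":0.2,"roll":0,"jaw":50}
    - {"x":0,"y":0,"z":0.25,"roll":0,"jaw":50}
    - {"x":0,"y":0,"z":0.2,"roll":0,"jaw":50}
    - {"x":0,"y":0,"z":0,"roll":0,"jaw":50}

```text
time_s: 4.45
eef_pos: [602.1, -154.5, 226.7]
orientation: [-0.003, 0.998, 0.067, 0.008]
ft_force: [0.8, 0.7, 0.4]
finger_gap: 49.9
```

Run:
```python
from m import *
print(to_tool([601.1,-157.8,168]))
c=cams.camera('wrist'); save(c['pixels'],'w2.png')
```

```text
(array([-0.01196297,  0.0173704 ,  0.29340928]), np.float64(7.696866484833498))
```

View pics/w2.png

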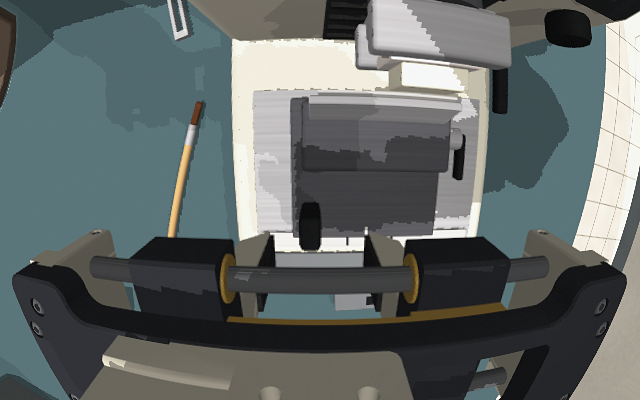

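The grip stands at about (311,232) between the open fingers (268 and 370), so it's inside the jaw span. I'll descend with a small correction, then close.

Call:
servo_tool:
  increments:
    - {"x":-0.012,"y":0.015,"z":0.1,"roll":0,"jaw":50}
    - {"x":0,"y":0,"z":0.1,"roll":0,"jaw":50}
    - {"x":0,"y":0,"z":0.1,"roll":0,"jaw":50}
    - {"x":0,"y":0,"z":0,"roll":0,"jaw":50}

```text
time_s: 5.0
eef_pos: [606.9, -158.2, 174.4]
orientation: [-0.002, 0.998, 0.068, 0.015]
ft_force: [1.0, 0.1, 0.1]
finger_gap: 50.3
```

Call:
servo_tool:
  increments:
    - {"x":0,"y":0,"z":0,"roll":0,"jaw":25}
    - {"x":0,"y":0,"z":0,"roll":0,"jaw":25}
    - {"x":0,"y":0,"z":0,"roll":0,"jaw":8}
    - {"x":0,"y":0,"z":0,"roll":0,"jaw":8}
    - {"x":0,"y":0,"z":0,"roll":0,"jaw":8}
    - {"x":0,"y":0,"z":0,"roll":0,"jaw":8}
    - {"x":0,"y":0,"z":0,"roll":0,"jaw":8}
  newtons: 20

```text
time_s: 5.88
eef_pos: [606.3, -158.7, 176.4]
orientation: [-0.002, 0.998, 0.068, 0.015]
ft_force: [-1.5, 0.0, -1.8]
finger_gap: 14.0
```

Run:
```python
from m import *
s=readout.observe();print(s['eef_pos'],s['ft_force'],s['finger_gap'],to_tool([0,0,0])[1])
c=cams.camera('wrist'); save(c['pixels'],'w3.png')
a=cv2.imread('pics/w3.png');cv2.imwrite('pics/w3z.png',cv2.resize(a[170:310,240:440],(800,560),interpolation=cv2.INTER_NEAREST))
```

```text
[ 606.32059699 -158.69367623  176.4428452 ] [-1.45235561  0.02986899 -1.83551544] 14.003415029633405 7.775193420317336
```

View pics/w3z.png

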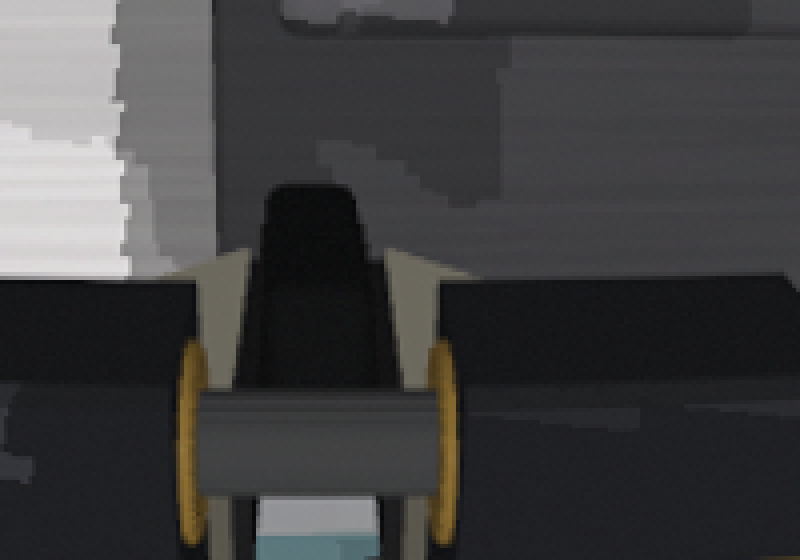

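Gap is 14.0 mm, so the grip is held. The holder seems to have slid about 6 mm during closing, which leaves about 21 mm to go.

Call:
servo_tool:
  increments:
    - {"x":0.03,"y":0,"z":0,"roll":0,"jaw":8}
    - {"x":0.03,"y":0,"z":0,"roll":0,"jaw":8}
    - {"x":0.03,"y":0,"z":0,"roll":0,"jaw":8}
    - {"x":0.01,"y":0,"z":0,"roll":0,"jaw":8}
    - {"x":0,"y":0,"z":0,"roll":0,"jaw":8}
    - {"x":0,"y":0,"z":0,"roll":0,"jaw":8}

```text
time_s: 6.68
eef_pos: [627.1, -155.9, 176.5]
orientation: [-0.002, 0.998, 0.068, 0.014]
ft_force: [-3.0, 0.1, -2.8]
finger_gap: 13.8
```

```bash
cat >> h.py <<'E'
def gp(x=47):
    from scipy.spatial.transform import Rotation as Ro
    s=readout.observe();q=s['orientation'];M=Ro.from_quat([q[1],q[2],q[3],q[0]]).as_matrix()
    return s['eef_pos']+x*M[:,2]
E
python3 - <<'E'
from m import *
s=readout.observe();g=gp();print(g,g[0]*.9914+g[1]*.1305,s['ft_force'],s['finger_gap'])
E
```

```text
[ 628.39524303 -155.65766591  129.49443879] 602.6777185424844 [-2.99386318  0.1082897  -2.81751169] 13.844325027608944
```

Call:
servo_tool:
  increments:
    - {"x":0,"y":0,"z":0,"roll":0,"jaw":30}
    - {"x":0,"y":0,"z":0,"roll":0,"jaw":40}
    - {"x":0,"y":0,"z":-0.2,"roll":0,"jaw":40}
    - {"x":0,"y":-0.05,"z":-0.3,"roll":0,"jaw":40}
    - {"x":0,"y":0,"z":-0.25,"roll":0,"jaw":40}
    - {"x":0,"y":0,"z":0,"roll":0,"jaw":40}
    - {"x":0,"y":0,"z":0,"roll":0,"jaw":40}

```text
time_s: 7.55
eef_pos: [624.4, -145.5, 333.6]
orientation: [-0.001, 0.997, 0.069, 0.019]
ft_force: [-0.6, 0.5, -1.5]
finger_gap: 40.0
```

Run:
```python
from m import *
c=cams.camera('wrist'); save(c['pixels'],'w4.png');a=cv2.imread('pics/w4.png')
p=proj(c,[676.7,-170.8,66],True);print(p,(-np.array(c['R']).T@c['t']).round())
u,v=int(p[0])-55,int(p[1])-35
print(u,v);cv2.imwrite('pics/w4z.png',cv2.resize(a[v:v+60,u:u+100],(800,480),interpolation=cv2.INTER_NEAREST))
```

```text
[350.12359852 204.65610097] [611. -72. 427.]
295 169
```

View pics/w4z.png

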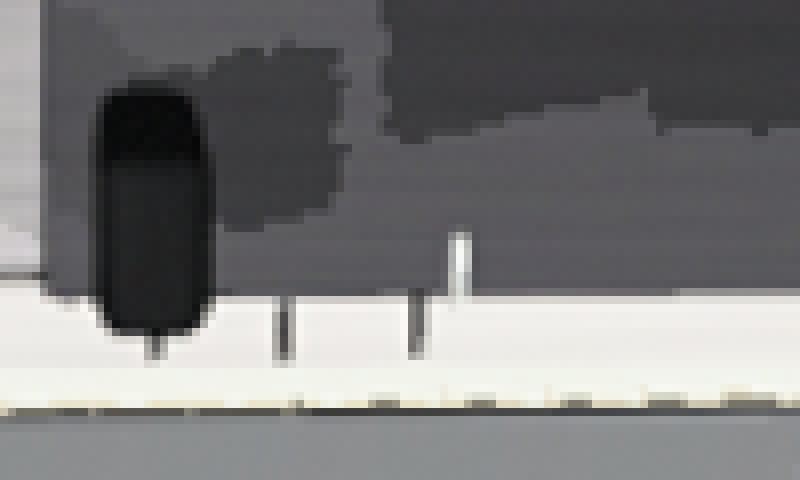

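The pointer (zoom u 460) is past the third mark (416). I'll work out the offset.

Run:
```python
from m import *
c=cams.camera('wrist')
f=lambda u,v:(295+u/8,169+v/8)
local(c,np.radians(7.6),[('m1',f(155,335),66),('m2',f(284,330),66),('m3',f(416,325),66),('ptr',f(460,268),85),('grip',f(155,245),129)])
g=gp();print(g, to_tool([0,0,0])[1], g@[.9912,.1323,0], readout.observe()['finger_gap'])
```

```text
m1 [ 634.5 -184.6   66. ] along x 604.5
m2 [ 654.  -181.4   66. ] along x 624.3
m3 [ 674.1 -178.    66. ] along x 644.6
ptr [ 675.7 -163.1   85. ] along x 648.2
grip [ 628.8 -153.4  129. ] along x 603.0
[ 625.97567269 -145.6594988   286.22409307] 7.840273226948308 601.196335083028 39.97846489900534
```

Two views disagree: one puts the pointer 0.5 mm past the mark, the other 3.6 mm. I'll look from straight above the mark, where parallax vanishes.

Call:
servo_tool:
  increments:
    - {"x":0.15,"y":0,"z":0,"roll":0,"jaw":40}
    - {"x":0.15,"y":0,"z":0.1,"roll":0,"jaw":40}
    - {"x":0,"y":0.1,"z":0,"roll":0,"jaw":40}
    - {"x":0,"y":0,"z":0,"roll":0,"jaw":40}
    - {"x":0,"y":0,"z":0,"roll":0,"jaw":40}
    - {"x":0,"y":0,"z":0,"roll":0,"jaw":40}

```text
time_s: 8.4
eef_pos: [686.2, -158.1, 309.9]
orientation: [-0.002, 0.998, 0.067, 0.015]
ft_force: [0.0, -0.4, 0.6]
finger_gap: 40.0
```

Run:
```python
from m import *
c=cams.camera('wrist'); save(c['pixels'],'w5.png');a=cv2.imread('pics/w5.png');np.savez('w5.npz',R=c['R'],t=c['t'],mtx=c['mtx'])
p=proj(c,[675.5,-172.8,66],True);print(p,(-np.array(c['R']).T@c['t']).round(),gp(0))
u,v=int(p[0])-50,int(p[1])-30
print(u,v);cv2.imwrite('pics/w5z.png',cv2.resize(a[v:v+60,u:u+100],(800,480),interpolation=cv2.INTER_NEAREST))
```

```text
[301.29352018 195.444873  ] [673. -85. 403.] [ 686.31301487 -157.84060785  309.93443608]
251 165
```

View pics/w5z.png

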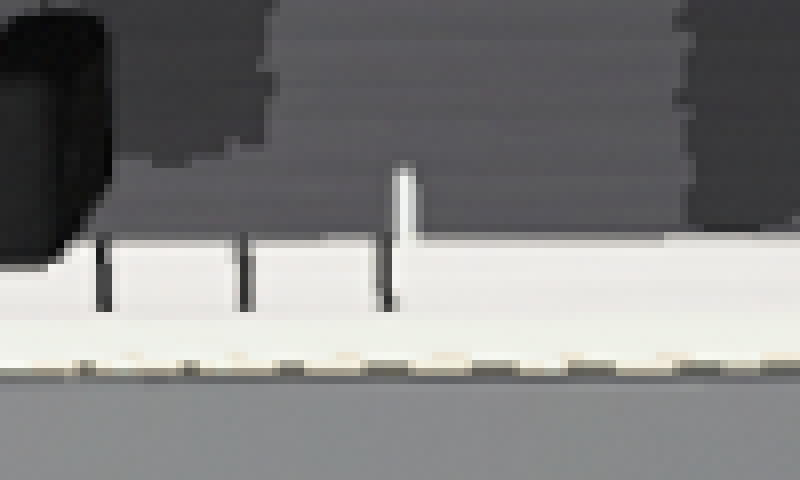

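Run:
```python
from m import *
d=np.load('w5.npz');c={k:d[k] for k in d}
f=lambda u,v:(251+u/8,165+v/8)
local(c,np.radians(7.7),[('m1',f(103,273),66),('m2',f(245,273),66),('m3',f(388,273),66),('ptr',f(405,205),85)])
```

```text
m1 [ 633.8 -182.5   66. ] along x 603.6
m2 [ 653.9 -179.9   66. ] along x 623.9
m3 [ 674.  -177.3   66. ] along x 644.2
ptr [ 675.1 -162.6   85. ] along x 647.2
```

Seen from straight above, the pointer is about 3 mm past the mark. That's inside the tolerance but marginal, so I'll regrip 3 mm back.

Run:
```python
from m import *
print(to_tool([624,-156.3,176.5]))
```

```text
(array([-0.32810067, -0.04781111,  0.65750658]), np.float64(7.7222974131895326))
```

Call:
servo_tool:
  increments:
    - {"x":-0.17,"y":-0.05,"z":0,"roll":0,"jaw":50}
    - {"x":-0.155,"y":0,"z":0.1,"roll":0,"jaw":50}
    - {"x":0,"y":0,"z":0.15,"roll":0,"jaw":50}
    - {"x":0,"y":0,"z":0,"roll":0,"jaw":50}

```text
time_s: 8.95
eef_pos: [620.3, -154.6, 259.0]
orientation: [-0.003, 0.998, 0.068, 0.017]
ft_force: [-0.1, -0.8, 0.4]
finger_gap: 49.9
```

Run:
```python
from m import *
print(to_tool([624,-156.3,176.5]))
```

```text
(array([0.00301914, 0.01207924, 0.41297391]), np.float64(7.842295890830651))
```

Call:
servo_tool:
  increments:
    - {"x":0.003,"y":0.012,"z":0.2,"roll":0,"jaw":50}
    - {"x":0,"y":0,"z":0.15,"roll":0,"jaw":50}
    - {"x":0,"y":0,"z":0.06,"roll":0,"jaw":50}
    - {"x":0,"y":0,"z":0,"roll":0,"jaw":50}
    - {"x":0,"y":0,"z":0,"roll":0,"jaw":50}

```text
time_s: 9.57
eef_pos: [628.7, -156.9, 182.9]
orientation: [-0.002, 0.997, 0.069, 0.022]
ft_force: [-0.7, 0.5, -0.2]
finger_gap: 50.0
```

Run:
```python
from m import *
print(to_tool([624,-156.3,176.5]),gp())
```

```text
(array([-0.02433427, -0.00604422,  0.03115166]), np.float64(7.940432448395484)) [ 630.79226828 -156.56155562  135.9893838 ]
```

Call:
servo_tool:
  increments:
    - {"x":-0.027,"y":0,"z":0.03,"roll":0,"jaw":40}
    - {"x":0,"y":0,"z":0,"roll":0,"jaw":25}
    - {"x":0,"y":0,"z":0,"roll":0,"jaw":8}
    - {"x":0,"y":0,"z":0,"roll":0,"jaw":8}
    - {"x":0,"y":0,"z":0,"roll":0,"jaw":8}
    - {"x":0,"y":0,"z":0,"roll":0,"jaw":8}
    - {"x":0,"y":0,"z":0,"roll":0,"jaw":8}

```text
time_s: 10.45
eef_pos: [624.5, -157.9, 178.7]
orientation: [-0.001, 0.997, 0.069, 0.024]
ft_force: [1.5, -0.1, -0.5]
finger_gap: 13.8
```

Run:
```python
from m import *
print(gp(),gp()@[.991,.134,0],np.array([628.395,-155.66])@[.991,.134],readout.observe()['finger_gap'])
```

```text
[ 626.75532857 -157.59072684  131.74645412] 599.9973732160239 601.881005 13.790328150113272
```

Call:
servo_tool:
  increments:
    - {"x":-0.007,"y":0,"z":0,"roll":0,"jaw":8}
    - {"x":0,"y":0,"z":0,"roll":0,"jaw":8}
    - {"x":0,"y":0,"z":0,"roll":0,"jaw":8}

```text
time_s: 10.82
eef_pos: [623.4, -158.0, 178.7]
orientation: [-0.001, 0.997, 0.069, 0.025]
ft_force: [1.7, -0.1, -1.5]
finger_gap: 13.8
```

Run:
```python
from m import *
print(gp(),gp()@[.991,.134,0],readout.observe()['ft_force'])
```

```text
[ 625.72695631 -157.73899108  131.72390504] 598.9583888945607 [ 1.66586389 -0.06716465 -1.53386113]
```

Call:
servo_tool:
  increments:
    - {"x":0,"y":0,"z":0,"roll":0,"jaw":30}
    - {"x":0,"y":0,"z":0,"roll":0,"jaw":40}
    - {"x":0,"y":0,"z":-0.25,"roll":0,"jaw":40}
    - {"x":0.1,"y":0,"z":-0.3,"roll":0,"jaw":40}
    - {"x":0.2,"y":0,"z":-0.1,"roll":0,"jaw":40}
    - {"x":0,"y":0,"z":0,"roll":0,"jaw":40}
    - {"x":0,"y":0,"z":0,"roll":0,"jaw":40}

```text
time_s: 11.7
eef_pos: [675.5, -150.9, 314.3]
orientation: [-0.001, 0.997, 0.069, 0.022]
ft_force: [-0.2, -0.6, 0.0]
finger_gap: 39.9
```

Run:
```python
from m import *
c=cams.camera('wrist'); save(c['pixels'],'w6.png');a=cv2.imread('pics/w6.png');np.savez('w6.npz',R=c['R'],t=c['t'],mtx=c['mtx'])
p=proj(c,[674,-177,66],True);print(p,(-np.array(c['R']).T@c['t']).round(),gp(0))
u,v=int(p[0])-50,int(p[1])-30
print(u,v);cv2.imwrite('pics/w6z.png',cv2.resize(a[v:v+60,u:u+100],(800,480),interpolation=cv2.INTER_NEAREST))
for l,z in [('trim_handle',224),('specimen',188)]:
    for o in spotter.outline_of(c,l)[:2]: print(l,round(o['confidence'],2),np.round(o['location'],1),atz(c,o['location'],z,True).round(1))
```

```text
[304.93864654 204.44438105] [661. -78. 407.] [ 675.60041661 -150.4790664   314.14029534]
254 174
specimen 0.69 [271.5  51. ] [631.4 -34.1 188. ]
```

View pics/w6z.png

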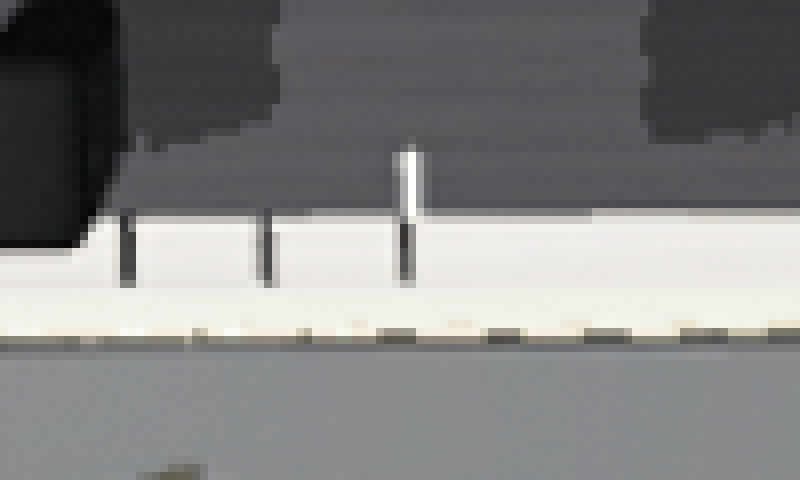

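The pointer (410) and the far mark (405) now line up to within about 0.5 mm. Next is the lever.

Run:
```python
from m import *
d=np.load('w6.npz');c={k:d[k] for k in d}
f=lambda u,v:(254+u/8,174+v/8)
local(c,np.radians(7.7),[('m3',f(405,250),66),('ptr',f(410,180),85)])
print(readout.observe()['joint_pos'].round(2),to_tool([435,5,420]))
c=cams.camera('scene')
for o in spotter.outline_of(c,'trim_handle')[:1]: print(o['location'],atz(c,o['location'],224))
```

```text
m3 [ 673.8 -178.    66. ] along x 643.8
ptr [ 672.5 -162.6   85. ] along x 644.6
[-0.22  0.56  0.61  1.43 -0.35  1.22  0.57] (array([-1.05897517, -0.93488559, -0.57775755]), np.float64(7.8768903368972065))
[331.5, 171.7] [460.37826613   4.1727064  224.        ]
```

Call:
servo_tool:
  increments:
    - {"x":0,"y":0,"z":-0.25,"roll":0,"jaw":10}
    - {"x":0,"y":0,"z":-0.25,"roll":0,"jaw":5}
    - {"x":-0.25,"y":0,"z":-0.1,"roll":0,"jaw":0}
    - {"x":-0.25,"y":0,"z":0,"roll":0,"jaw":0}
    - {"x":-0.25,"y":0,"z":0,"roll":0,"jaw":0}
    - {"x":-0.25,"y":-0.2,"z":0,"roll":0,"jaw":0}
    - {"x":-0.05,"y":-0.25,"z":0,"roll":0,"jaw":0}
    - {"x":0,"y":-0.25,"z":0,"roll":0,"jaw":0}

```text
time_s: 12.95
eef_pos: [436.1, -45.4, 424.7]
orientation: [-0.002, 0.998, 0.064, 0.02]
ft_force: [0.6, 0.9, -1.0]
finger_gap: 0.8
```

Call:
servo_tool:
  increments:
    - {"x":0,"y":0,"z":0,"roll":-0.17,"jaw":0}
    - {"x":0,"y":0,"z":0,"roll":-0.17,"jaw":0}
    - {"x":0,"y":0,"z":0,"roll":-0.17,"jaw":0}
    - {"x":0,"y":0,"z":0,"roll":-0.17,"jaw":0}
    - {"x":0,"y":0,"z":0,"roll":-0.17,"jaw":0}
    - {"x":0,"y":0,"z":0,"roll":-0.17,"jaw":0}
    - {"x":0,"y":0,"z":0,"roll":-0.17,"jaw":0}
    - {"x":0,"y":0,"z":0,"roll":-0.17,"jaw":0}

```text
time_s: 13.95
eef_pos: [431.0, -42.6, 422.4]
orientation: [0.009, 0.696, 0.718, 0.017]
ft_force: [0.3, 0.1, -0.6]
finger_gap: 0.4
```

Call:
servo_tool:
  increments:
    - {"x":0,"y":0,"z":0,"roll":-0.14,"jaw":0}
    - {"x":0,"y":0,"z":0,"roll":0,"jaw":0}
    - {"x":0,"y":0,"z":0,"roll":0,"jaw":0}

```text
time_s: 14.32
eef_pos: [429.7, -43.2, 421.6]
orientation: [0.009, 0.641, 0.767, 0.016]
ft_force: [-0.1, 0.8, 0.2]
finger_gap: 0.4
```

Run:
```python
from m import *
c=cams.camera('wrist'); save(c['pixels'],'w7.png');np.savez('w7.npz',R=c['R'],t=c['t'],mtx=c['mtx'])
print((-np.array(c['R']).T@c['t']).round(),gp(0),gp(66),readout.observe()['joint_pos'].round(2),to_tool([440,7,330]))
for l,z in [('trim_handle',224)]:
    for o in spotter.outline_of(c,l)[:2]: print(l,round(o['confidence'],2),np.round(o['location'],1),atz(c,o['location'],z,True).round(1))
```

```text
[354. -56. 512.] [429.76014797 -43.19680202 421.61198577] [432.07151003 -42.37701758 355.65756546] [-0.61 -0.04  0.59  1.84  0.01  1.29  1.72] (array([0.23512511, 0.07810641, 0.46265409]), np.float64(100.24443646552821))
```

View pics/w7.png

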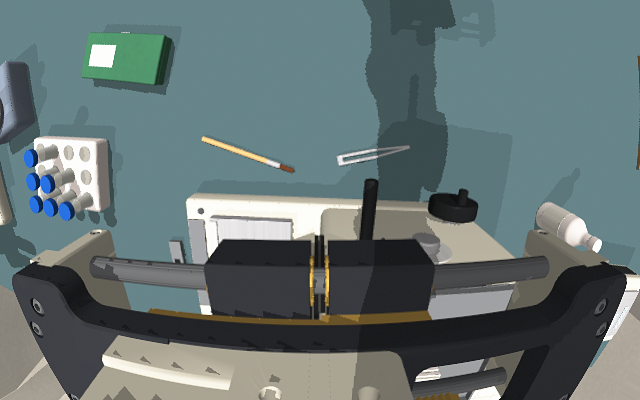

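The wrist image shows the lever bar from its free end at (371,182) to about (369,240). The closed fingers are at (320,260), left of it (the -y side).

Run:
```python
from m import *
d=np.load('w7.npz');c={k:d[k] for k in d}
T=atz(c,(371,183),224,True);M=atz(c,(369,235),231,True);print(T,M)
O=T+26*np.array([.991,.134,0]);print('origin',O)
print('tool',to_tool([O[0]-3,O[1],320]), 'tip off',gp(66)-gp(0))
```

```text
[418.00000761   8.81606626 224.        ] [469.09629927  17.71987042 231.        ]
origin [443.76600761  12.30006626 224.        ]
tool (array([0.26019041, 0.08417855, 0.51348383]), np.float64(100.2780952001007)) tip off [  2.32380042   0.81852078 -65.95399893]
```

Call:
servo_tool:
  increments:
    - {"x":0.13,"y":0.04,"z":0.1,"roll":0.04,"jaw":0}
    - {"x":0.12,"y":0.04,"z":0.2,"roll":0,"jaw":0}
    - {"x":0,"y":0,"z":0.17,"roll":0,"jaw":0}
    - {"x":0,"y":0,"z":0,"roll":0,"jaw":0}
    - {"x":0,"y":0,"z":0,"roll":0,"jaw":0}

```text
time_s: 15.05
eef_pos: [442.5, 11.1, 328.3]
orientation: [0.01, 0.66, 0.751, 0.018]
ft_force: [-0.1, 0.3, -0.1]
finger_gap: 0.5
```

Run:
```python
from m import *
c=cams.camera('wrist'); save(c['pixels'],'w8.png')
print(gp(0),gp(66),to_tool([438,9,300]))
a=cv2.imread('pics/w8.png');cv2.imwrite('pics/w8z.png',cv2.resize(a[140:300,220:460],(720,480)))
```

```text
[442.52855413  11.05708121 328.36588386] [445.09047587  11.94334285 262.42158086] (array([-0.00850277, -0.02945061,  0.14069269]), np.float64(97.32412531106411))
```

View pics/w8z.png

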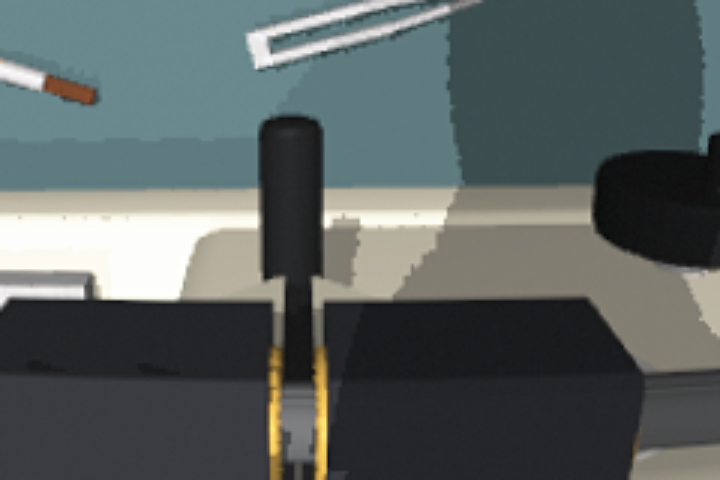

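The bar is centred under the closed fingertips to within 2 mm. I'll descend to just above it and then press in small steps.

Call:
servo_tool:
  increments:
    - {"x":-0.008,"y":-0.02,"z":0.06,"roll":0,"jaw":0}
    - {"x":0,"y":0,"z":0.06,"roll":0,"jaw":0}
    - {"x":0,"y":0,"z":0,"roll":0,"jaw":0}
    - {"x":0,"y":0,"z":0,"roll":0,"jaw":0}
  newtons: 20

```text
time_s: 15.6
eef_pos: [440.3, 8.6, 304.5]
orientation: [0.011, 0.661, 0.75, 0.019]
ft_force: [0.6, -0.7, 0.3]
finger_gap: 0.5
```

Run:
```python
from m import *
print(gp(0),gp(66),to_tool([0,0,0])[1],readout.observe()['ft_force'])
```

```text
[440.27292251   8.63979434 304.4646577 ] [443.04838136   9.60945823 238.53017067] 97.2363023759588 [ 0.56674431 -0.67807215  0.25035759]
```

Call:
servo_tool:
  increments:
    - {"x":0,"y":0,"z":0.025,"roll":0,"jaw":0}
    - {"x":0,"y":0,"z":0,"roll":0,"jaw":0}

```text
time_s: 15.85
eef_pos: [440.7, 8.8, 299.4]
orientation: [0.011, 0.661, 0.75, 0.02]
ft_force: [-0.2, 0.6, 0.6]
finger_gap: 0.4
```

Call:
servo_tool:
  increments:
    - {"x":0,"y":0,"z":0.02,"roll":0,"jaw":0}
    - {"x":0,"y":0,"z":0,"roll":0,"jaw":0}

```text
time_s: 16.1
eef_pos: [441.3, 8.6, 295.7]
orientation: [0.011, 0.661, 0.75, 0.02]
ft_force: [-2.5, -1.6, 5.2]
finger_gap: 0.5
```

Call:
servo_tool:
  increments:
    - {"x":0,"y":0,"z":0.02,"roll":0,"jaw":0}
    - {"x":0,"y":0,"z":0,"roll":0,"jaw":0}

```text
time_s: 16.35
eef_pos: [441.8, 7.9, 292.0]
orientation: [0.012, 0.661, 0.75, 0.02]
ft_force: [-0.8, 0.3, 2.2]
finger_gap: 0.4
```

Call:
servo_tool:
  increments:
    - {"x":0,"y":0,"z":0.02,"roll":0,"jaw":0}
    - {"x":0,"y":0,"z":0,"roll":0,"jaw":0}

```text
time_s: 16.6
eef_pos: [442.1, 7.5, 288.2]
orientation: [0.012, 0.661, 0.75, 0.02]
ft_force: [-0.7, -0.6, 2.9]
finger_gap: 0.2
```

Call:
servo_tool:
  increments:
    - {"x":0,"y":0,"z":0.02,"roll":0,"jaw":0}
    - {"x":0,"y":0,"z":0.02,"roll":0,"jaw":0}
    - {"x":0,"y":0,"z":0,"roll":0,"jaw":0}

```text
time_s: 16.98
eef_pos: [442.8, 6.9, 280.0]
orientation: [0.013, 0.662, 0.749, 0.02]
ft_force: [-0.6, -2.3, 3.6]
finger_gap: 0.3
```

Call:
servo_tool:
  increments:
    - {"x":0,"y":0,"z":0.02,"roll":0,"jaw":0}
    - {"x":0,"y":0,"z":0.02,"roll":0,"jaw":0}
    - {"x":0,"y":0,"z":0,"roll":0,"jaw":0}

```text
time_s: 17.35
eef_pos: [443.2, 7.0, 271.7]
orientation: [0.013, 0.662, 0.749, 0.02]
ft_force: [-0.3, -1.7, 1.8]
finger_gap: 0.7
```

Call:
servo_tool:
  increments:
    - {"x":0,"y":0,"z":0.02,"roll":0,"jaw":0}
    - {"x":0,"y":0,"z":0,"roll":0,"jaw":0}

```text
time_s: 17.6
eef_pos: [443.3, 7.0, 267.7]
orientation: [0.013, 0.662, 0.749, 0.02]
ft_force: [-0.7, -2.0, 4.3]
finger_gap: 0.5
```

The force follows the predicted notches: low near 271.7 mm (second click) and rising toward the third crest at about 265 mm. Next is 258.5 mm, the third click.

Call:
servo_tool:
  increments:
    - {"x":0,"y":0,"z":0.015,"roll":0,"jaw":0}
    - {"x":0,"y":0,"z":0.015,"roll":0,"jaw":0}
    - {"x":0,"y":0,"z":0,"roll":0,"jaw":0}

```text
time_s: 17.98
eef_pos: [443.4, 7.2, 261.6]
orientation: [0.012, 0.662, 0.749, 0.02]
ft_force: [-0.5, -1.3, 2.6]
finger_gap: 0.6
```

Call:
servo_tool:
  increments:
    - {"x":0,"y":0,"z":0.01,"roll":0,"jaw":0}
    - {"x":0,"y":0,"z":0,"roll":0,"jaw":0}
    - {"x":0,"y":0,"z":0,"roll":0,"jaw":0}

```text
time_s: 18.35
eef_pos: [443.4, 7.4, 259.4]
orientation: [0.012, 0.662, 0.75, 0.02]
ft_force: [-2.1, -2.8, 2.7]
finger_gap: 0.5
```

Call:
servo_tool:
  increments:
    - {"x":0,"y":0,"z":0.002,"roll":0,"jaw":0}
    - {"x":0,"y":0,"z":0,"roll":0,"jaw":0}
    - {"x":0,"y":0,"z":0,"roll":0,"jaw":0}
    - {"x":0,"y":0,"z":0,"roll":0,"jaw":0}
    - {"x":0,"y":0,"z":0,"roll":0,"jaw":0}
    - {"x":0,"y":0,"z":0,"roll":0,"jaw":0}

```text
time_s: 19.1
eef_pos: [443.4, 7.4, 259.1]
orientation: [0.012, 0.662, 0.75, 0.02]
ft_force: [0.2, -2.4, 3.5]
finger_gap: 0.5
```

Run:
```python
from m import *
c=cams.camera('wrist'); save(c['pixels'],'w9.png')
a=cv2.imread('pics/w9.png');cv2.imwrite('pics/w9z.png',cv2.resize(a[100:340,180:500],(800,600)))
F=[]
for i in range(6): cams.camera('top');F.append(readout.observe()['ft_force'].round(1))
print(F,gp(0),gp(66))
```

```text
[array([-1. , -2.5,  3.3]), array([-1.9, -1.7,  4. ]), array([-1.5, -1.9,  3.3]), array([-0.8, -2. ,  4.3]), array([-1.9, -1.2,  3.4]), array([-1.8, -2.4,  3.1])] [443.44243156   7.35368104 259.13070856] [446.39463555   8.25936232 193.2029888 ]
```

View pics/w9z.png

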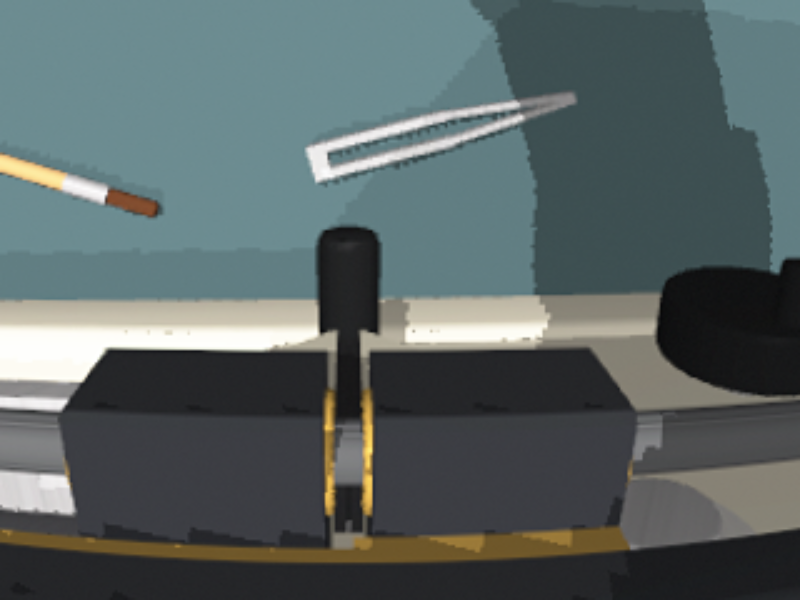

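The image shows the fingertips centred on the bar, with the bar end at crop (348,240). The tip is at 193.2 mm, which puts the bar at about 186 mm and the lever at about 0.47 rad. The upward force is steady at 3–4 N. I'll hand in now.

```bash
python3 -c "
from h import *
r.hand_in();s=readout.observe();print(s['eef_pos'],s['ft_force'],s['time_s'])"
```

```text
the job is handed in; nothing more can be done
the job is handed in; nothing more can be done
```

The blade holder stands at the far mark and the trim lever is held down at the third click. I handed the job in at about 19.5 s of robot time. `hand_in` gives no verdict, and my last state read was refused because the job had already closed.

- **Blade holder:** I slid it by its grip, but the first placing overshot the mark. A view from straight above showed it about 3 mm past, so I gripped it again and moved it back. The check after that showed the pointer about 0.8 mm or less from the far mark. My very first view had disagreed with the later ones by about 3 mm, so I relied on the view from above.
- **Trim lever:** I pressed the bar from above with closed fingertips. It touched at about the expected height. The force rose and dropped roughly where the given notches and crests should be. At the end the fingertips were at 193.2 mm, which puts the bar at about 186 mm and the lever at about 0.47 rad. That is worked out from the fingertip height, as the joint itself can't be read. The upward force was steady at 3–4 N, and the last picture shows the fingers centred on the bar.
- **Other things:** I saw no contact with the wax block or blade. I didn't measure the other bench items; in the last picture the forceps and brush look undisturbed.

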